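# Unlock the gel punch press and hold its guide rod in both bushings

### The arm

A 6-joint arm with a two-finger parallel gripper is mounted at the origin on the work surface. World frame = base frame: x ahead of the robot, y to its left, z up, the work surface at z = 0. Lengths are in mm, angles in rad, forces in N, time in s.
With the tool pointing down it reaches from about 400 to 925 mm from the base axis. Payload 12.5 kg.
Tool frame: the origin (TCP) lies at the very end of the fingers, on their centre line; the grasp point (between the pads) lies grip_depth behind it (grip_depth is the distance from the TCP to the grasp point, in mm); z points along the fingers, y is the line along which they close (so a half turn about z gives the same grasp; the last joint's range is limited). The gripper opens to 95 mm and grips with 3 to 60 N. Pads are 20 mm wide; open, the fingers measure 119 mm over their backs; the gripper's body (75 mm by 180 mm) begins 59 mm behind the grasp point.
Start: joints at [-0.106, 0.491, 1.559, -0, 1.092, -0.106], TCP at [625.017, 0.021, 214.661] pointing down, gripper open.
Joint ranges: [-3.1, 3.1], [-0.84, 2.19], [0.05, 2.79], [-1.13, 4.28], [0.06, 2.93], [-2.69, 2.69]. Speed limits (rad/s): [2.22, 2.22, 2.79, 3.14, 3.14, 3.14].

### API

Orientations are given as [roll, pitch, yaw] about the fixed x, y, z axes, in that order (R = Rz(yaw) Ry(pitch) Rx(roll)).
In Python, from cell import state, read_camera, job_done, grip_depth gives the robot as it stands.
- The arm moves only by the tool drive_tool, never from a script. Its argument "targets" is a list of rows, each an object with "jaw": the opening, from 0 (shut) to 1 (fully open); "travel": the shift along the tool's x, y, z in m, a list of three; "twist": the turn about the tool's z in rad. In form: [{"jaw": jaw, "travel": [tx, ty, tz], "twist": twist}, ...]. A call has 1 to 8 rows; each row is the pose to reach, as a shift and turn from the pose commanded when the call began, along the tool's axes at that moment; what a row does not reach only later rows make up. A row lasts 1/12 s, in which the tool goes at most 41.7 mm and 7.16 degrees, less where a joint would pass 70% of its speed; a pose out of reach is approached as far as the arm can. A call with a gripper value outside its range is refused whole. The fingers move at their own pace and stop on an object; the grip force is fixed at half the most. Time passes only in rows, so rows that repeat a pose let the fingers close. It gives the time, the measured TCP pose, the force, the opening and the grip force at its end, in the units of the state.
- state(): the state, without advancing time (a new reading comes with each control period).
- read_camera(name): name is "scene" or "side" or "wrist"; returns a dict with "frame" (420x560x3 uint8, red, green, blue), "fx", "fy", "cx", "cy" (pixels), "R" (3x3) and "t" (3): a world point X has camera coordinates R X + t. Camera axes: x right, y down, z forward; pixel columns grow to the right and rows downward; lengths in mm; the calibration is good to about 2 mm. A picture is of the moment at which its call begins. There is no depth.
- job_done(): hands the job in; it is judged then, once.
The state is a dict: "t": time; "joints": joint angles; "qvel": joint speeds; "tau": joint torques, N m; "eef_pos": TCP position; "tcp_rot": TCP orientation; "ft_force": force on the tool from outside, world axes, zero at the start; "moment": the same for the moment, N m; "opening": opening from 0.0 (shut) to 1.0 (fully open); "grip_force": force on a finger pad.
Only numpy, scipy, OpenCV 4.12 (cv2) and the standard library are available. Lean on these libraries where they do the work, as an engineer would, in place of code of your own. Each camera call takes 0.05 s, during which the arm holds its last target. There are 200 camera calls.

### The job

Push the key fully home into the lock on the press frame and turn it anticlockwise (seen from above) by about a quarter turn, so that the shutter swings off the upper bushing; leave the key in the lock. Then take the guide rod by its head, thread it upright through the upper and then the lower bushing, and finish still holding it there, at rest, with its tip sticking out below the lower bushing but hanging clear of the base, while a colleague fits the clamp. Do not disturb the jar, the tip box or the pipette.

Things in the scene. Friction and masses are not known exactly. Their poses are not given: they have to be found in the camera images.
- frame: Aluminium press frame, fixed. Origin on the bench under its middle; z up. Base plate 100 (x) by 200 (y) by 12 mm. Lock column at y = -40 mm, post 117 mm high at y = +86 mm; between them two bridges, 56 mm wide, 15 mm thick, undersides at 50 and 100 mm, each with a brass-collared vertical bushing of 15 mm bore, in line at x = 0, y = +30 mm. Collars stand 2 mm proud.
- upper_mouth (a point): Centre of the mouth of the upper bushing (top of its collar), 117 mm above the bench. Axes as the frame's.
- lower_under (a point): Centre of the lower end of the lower bushing (underside of the lower bridge), 50 mm above the bench, 38 mm above the base plate's top. Straight below upper_mouth; the lower bushing's collar top is at 67 mm. Axes as the frame's.
- lock_mouth (a point): Centre of the key slot's mouth on the lock cylinder, a steel drum 44 mm wide, top 128 mm above the bench; turns with it, z up. Slot 8.4 mm wide (x), 18 mm long (y), 28 mm deep. A dark shutter arm 24 mm wide points along +y to a disc of 38 mm diameter, centred 70 mm from the drum's axis, 120 to 126 mm above the bench; before turning the disc covers the upper bushing.
- lock (a joint): Angle of the lock cylinder with its shutter, rad. 0 = shutter arm along the frame's +y, over the bushing; grows anticlockwise seen from above (shutter swings towards the frame's -x), stop at 1.5. Starts at 0 to 0.2, stays where it is left (friction 0.06 N m).
- key: Key, 40 g. Origin: centre of the blade's tip; z up along the key. Steel blade 6 mm (x) by 16 mm (y), 24 mm long, stepped narrower in its first 6 mm; above it a black bow 10 mm (x) by 32 mm (y), from 24 to 60 mm. Stands upright, loose, in its block, the bow's underside on the block's top. Fully home, the bow's underside rests on the lock cylinder (bow top 164 mm up).
- key_block: White block, fixed, 50 by 56 mm, 40 mm high, holding the key in a slot in its top. Origin: centre of its underside.
- rod: Guide rod, 0.14 kg. Origin: centre of its lower tip; z up along the rod. Steel shaft 12 mm in diameter, 110 mm long, its last 10 mm tapering to 5.6 mm; on top a black square head 20 by 20 mm (sides along x and y), from 110 to 150 mm above the tip. Stands upright, loose, in its stand, tip 10 mm above the bench.
- rod_stand: White block, fixed, 56 by 56 mm, 60 mm high, with a hole 50 mm deep and 13.5 mm wide for the rod. Origin: centre of its underside. It and the key block may be in each other's places.
- jar: Bystander: glass jar, 60 mm diameter, 100 mm high. Origin: centre of its underside.
- tip_box: Bystander: blue box with yellow tip tray, 80 by 120 mm, 56 mm high. Origin: centre of its underside.
- pipette: Bystander: yellow pipette lying down, about 290 mm long, 26 mm wide, 24 mm high. Origin: on the bench under its middle.
There are look-alikes about, which are no part of the job. Leave any turquoise look-alike of the key alone.

How it is judged (in metres and radians):
On the way, in this order (a step that is already met when the one before it is completed fails the run):
1. the key is fully home in the lock, not yet turned (horizontal distance between key and lock_mouth below 0.005 m and z of key in the frame of lock_mouth below -0.018 m and value of joint lock below 0.6 rad), for 0.2 s.
2. the key, home in the lock, is turned until the shutter is off the bushing (horizontal distance between key and lock_mouth below 0.005 m and z of key in the frame of lock_mouth below -0.018 m and value of joint lock above 1 rad), for 0.2 s.
3. the rod's tip is in the upper bushing and not yet in the lower (horizontal distance between rod and upper_mouth below 0.006 m and z of rod in the frame of upper_mouth below -0.006 m and z of rod in the frame of lower_under above 0.015 m), for 0.05 s.
At the end, for the whole second after the job is handed in: Rod gripped (over 2 N), at rest, upright within 0.1 rad, through both bushings: tip within 5 mm of their axis and 3 to 35 mm below the underside of the lower bridge (so clear of the base). Key still in the lock by at least 18 mm, lock turned beyond 1.0 rad (all of step 2 and horizontal distance between rod and lower_under below 0.005 m and z of rod in the frame of lower_under between -0.035 and -0.003 m and angle between the z axis of rod and the z axis of frame, either way round below 0.1 rad and contact force between the fingers and rod above 2 N and linear speed of rod below 0.02 m/s); the arm keeps its last pose, push and grip.
It fails at once if the jar, the tip box or the pipette is moved more than 30 mm (distance of any of jar, tip_box, pipette from where it was at the start of the episode above 0.03 m).
It also fails if it takes over 69 s, if anything falls off the work surface, if the arm or the gripper's body presses on something with over 40 N, if the wrist force passes 120 N, or if a joint passes its speed limit or range.

## Working session

There is one attempt and no reset: what is moved stays moved. The work goes in short steps, Python scripts to look and compute and a tool call to move; the robot and the scene stay as the last step left them, time stands still between calls to the robot, and variables do not carry over. Pictures are saved under pics/ and viewed, at most 10 in all, crops included, and the job is handed in when it is done.

Besides the shell and the picture viewer there is one more tool, called after ">>>" as name(argument=value, ...), one argument or row to a line, values as JSON. drive_tool: Moves the arm, as the interface text tells. Its arguments: {"type":"object","properties":{"targets":{"type":"array"}},"required":["targets"]}

```bash
ls; mkdir -p pics
python3 - <<'E'
from cell import *
import cv2,numpy as np
print(state(),grip_depth)
for n in("scene","side","wrist"):
    c=read_camera(n);cv2.imwrite(f"pics/{n}0.png",c["frame"][:,:,::-1]);np.savez(f"pics/{n}0.npz",**c)
    print(n,c["fx"],-np.array(c["R"]).T@c["t"],np.array(c["R"])[2])
E
```

```text
pics
{'t': 0.0, 'joints': array([-1.05571664e-01,  4.91545553e-01,  1.55942565e+00,  3.02018747e-05,
        1.09173728e+00, -1.05578387e-01]), 'qvel': array([ 0.00101956, -0.00097949,  0.00041455, -0.00128737, -0.00011849,
       -0.00070949]), 'tau': array([-9.52334158e-04, -6.12640929e+01, -2.58175153e+01,  6.92750537e-02,
        4.83079045e-02, -1.38641695e-05]), 'eef_pos': array([6.24758233e+02, 7.33794699e-02, 2.14078658e+02]), 'tcp_rot': array([-3.14048586e+00, -1.44226067e-04,  1.57078903e+00]), 'ft_force': array([ 0.17413294,  0.24184178, -0.83144417]), 'moment': array([0.05729501, 0.0513712 , 0.01403081]), 'grip_force': 0.0, 'opening': 1.0002206984093849} 18.8
scene 395.51013631736464 [1077.83051886   40.61607889  612.45124   ] [-0.66262245 -0.13721969 -0.73627593]
side 468.928502264613 [ 191.57602425 -458.21190768  734.91929996] [ 0.48209349  0.47621957 -0.73539159]
wrist 370.28135226413156 [626.10646957  75.18427571 384.1631704 ] [-1.98945877e-04 -2.69548464e-01 -9.62986805e-01]
```

View pics/scene0.png

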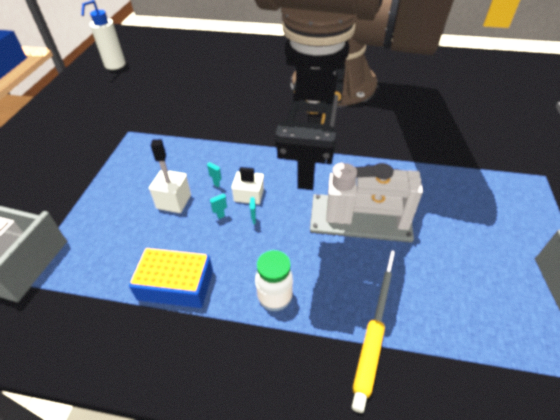

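View pics/side0.png

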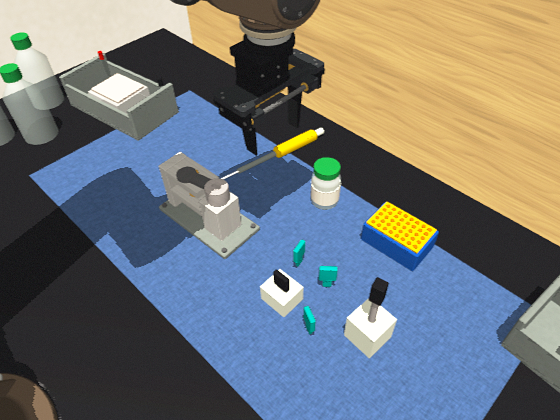

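Scene view: the rod in its stand has its head at about (158,150), and the key bow is at (246,174). On the frame, the drum is at (344,172) and the post at (410,190). The side view agrees: rod head (378,291), key bow (282,281), drum (217,188).

```bash
cat > h.py <<'E'
import numpy as np,cv2
from cell import *
def snap(n,name):
    c=read_camera(n);cv2.imwrite(f"pics/{name}.png",c["frame"][:,:,::-1]);np.savez(f"pics/{name}.npz",**c);return c
def load(name): return dict(np.load(f"pics/{name}.npz"))
def ray(c,p):
    R=np.array(c["R"]);o=-R.T@c["t"];d=R.T@np.array([(p[0]-c["cx"])/c["fx"],(p[1]-c["cy"])/c["fy"],1]);return o,d/np.linalg.norm(d)
def plane(c,p,z):
    o,d=ray(c,p);return o+d*(z-o[2])/d[2]
def tri(*cp):
    A=0;b=0;L=[]
    for c,p in cp:
        o,d=ray(c,p);M=np.eye(3)-np.outer(d,d);A=A+M;b=b+M@o;L.append((o,M))
    X=np.linalg.solve(A,b);return X,max(np.linalg.norm(M@(X-o)) for o,M in L)
def proj(c,X):
    q=np.array(c["R"])@X+c["t"];return np.array([c["fx"]*q[0]/q[2]+c["cx"],c["fy"]*q[1]/q[2]+c["cy"]])
def blob(c,near,lo=0,hi=50,r=25):
    """dark blob nearest pixel: mask, centroid"""
    m=(c["frame"].max(2)<hi).astype(np.uint8);w=np.zeros_like(m);x,y=map(int,near);w[max(0,y-r):y+r,max(0,x-r):x+r]=1
    n,l,s,ce=cv2.connectedComponentsWithStats(m*w)
    i=1+np.argmin([np.hypot(*(ce[k]-near))+(1e3 if s[k,4]<30 else 0) for k in range(1,n)])
    return l==i,ce[i],s[i]
E
python3 - <<'E'
from h import *
a,b=load("scene0"),load("side0")
for nm,p,q in(("rod",(158,150),(378,291)),("key",(246,174),(282,281))):
    _,ca,sa=blob(a,p);_,cb,sb=blob(b,q);print(nm,ca,sa,cb,sb,tri((a,ca),(b,cb)))
print("drum",tri((a,(344,170)),(b,(217,187))))
big=lambda c,x,y,w,h,k:cv2.resize(c["frame"][y:y+h,x:x+w,::-1],None,fx=k,fy=k,interpolation=cv2.INTER_CUBIC)
cv2.imwrite("pics/c1.png",np.hstack([big(a,300,150,130,100,3),big(b,150,140,130,100,3)]))
E
```

```text
rod [158.20359281 150.47904192] [152 141  13  19 167] [378.00297619 291.04761905] [369 278  19  27 336] (array([ 546.22308089, -293.74404498,  137.95700176]), np.float64(0.8170152226853559))
key [246.83471074 174.67768595] [241 169  12  12 121] [281.02415459 280.57004831] [274 270  15  22 207] (array([ 497.89677153, -139.219469  ,   56.12798951]), np.float64(0.7416983209389751))
drum (array([529.20394098,  54.24715025, 125.81430941]), np.float64(0.3989102428262864))
```

View pics/c1.png

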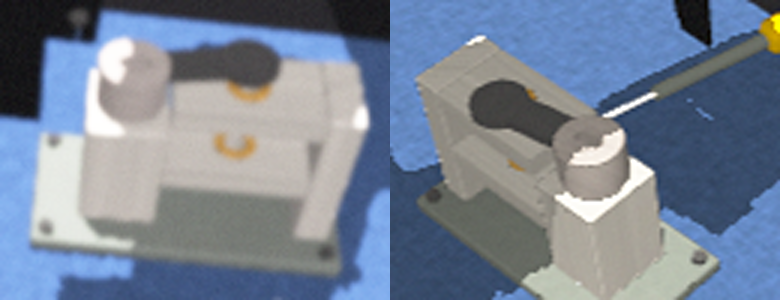

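View pics/wrist0.png

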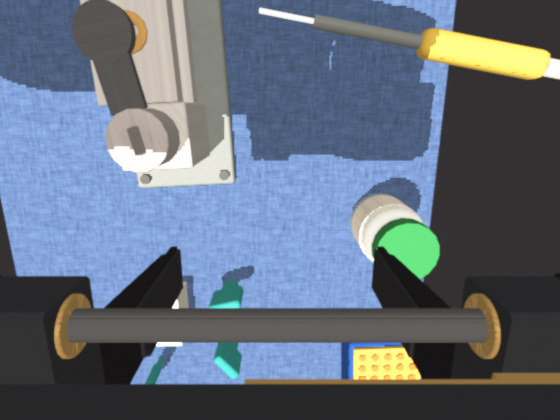

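Scene crop: the frame has its drum, dark shutter arm and disc over the bushing. Wrist view: drum top at (137,138), disc at (103,30), and base corners at about (140,187) and (234,182). The shutter is slightly turned. Next I'll go over the key.

>>> drive_tool(
  targets=[
    {"jaw": 1, "travel": [-0.215, -0.105, 0], "twist": 0},
    {"jaw": 1, "travel": [-0.215, -0.105, 0], "twist": 0},
    {"jaw": 1, "travel": [-0.215, -0.105, 0], "twist": 0},
    {"jaw": 1, "travel": [-0.215, -0.105, 0], "twist": 0},
    {"jaw": 1, "travel": [-0.215, -0.105, 0], "twist": 0},
    {"jaw": 1, "travel": [-0.215, -0.105, 0], "twist": 0},
    {"jaw": 1, "travel": [-0.215, -0.105, 0], "twist": 0},
    {"jaw": 1, "travel": [-0.215, -0.105, 0], "twist": 0},
  ],
)

```text
t: 0.82
eef_pos: [519.4, -216.3, 214.6]
tcp_rot: [-3.142, -0.0, 1.568]
ft_force: [0.8, 0.4, -0.4]
opening: 0.999
grip_force: 0.0
```

Run:
```python
from h import *
c=snap("wrist","w1")
w=load("wrist0")
print(state()["eef_pos"],proj(c,np.array([498,-139,76.])))
d=plane(w,(137,138),128);s=plane(w,(103,30),126);print("drum",d,"disc",s,np.linalg.norm(s-d),np.degrees(np.arctan2(*(s-d)[1::-1]))-90)
p,q=plane(w,(139,187),12),plane(w,(235,182),12);r=plane(w,(218,0),12);print(p,q,np.linalg.norm(p-q),np.degrees(np.arctan2((q-p)[1],(q-p)[0])),np.degrees(np.arctan2((r-q)[1],(r-q)[0]))-90)
```

```text
[ 519.8784427  -215.19638196  214.55719357] [248.24100844 106.90424495]
drum [530.94456399  56.58981401 128.        ] disc [515.47390201 123.93778266 126.        ] 69.13096457757243 12.937111928211849
[484.86345044  -1.10724987  12.        ] [583.28028729   4.05581663  12.        ] 98.55217416036388 3.0030530533410538 3.5038379041141923
```

View pics/w1.png

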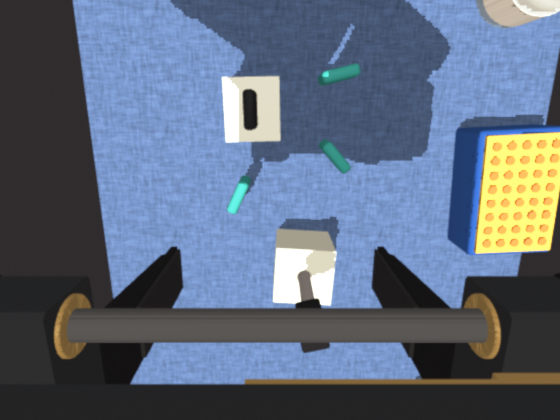

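Wrist: key bow is at (250,110), nearly vertical in the image, on its white block. The rod stand is at (305,280) with the head at (312,325).

Run:
```python
from h import *
c=load("w1")
m,ce,s=blob(c,(250,110),hi=45,r=28)
P=np.argwhere(m)[:,::-1].astype(np.float32)
pts=np.array([plane(c,p,76)[:2] for p in cv2.convexHull(P)[:,0]],np.float32)
print(ce,s,"minrect mm",cv2.minAreaRect(pts))
pts=np.array([plane(c,p,76)[:2] for p in P],np.float32)
mu=pts.mean(0);u=np.linalg.svd(pts-mu,full_matrices=0)[2][0];u*=np.sign(u[1]);print(mu,np.degrees(np.arctan2(u[1],u[0]))-90)
# block top
g=((c["frame"].min(2)>150)&(c["frame"].max(2).astype(int)-c["frame"].min(2)<70)).astype(np.uint8)
g[:,:200]=0;g[:60]=0;g[160:]=0;g[:,300:]=0;
print(cv2.minAreaRect(np.argwhere(g)[:,::-1].astype(np.float32)))
a,b=load("scene0"),load("side0")
_,ca,_=blob(a,(246,174));_,cb,_=blob(b,(282,281))
print("height",tri((a,ca),(b,cb),(c,ce)))
```

```text
[249.68470588 108.96705882] [244  90  13  39 425] minrect mm ((499.1817321777344, -140.81927490234375), (9.237051963806152, 29.364938735961914), 0.969357430934906)
[ 499.12003 -140.65604] 0.40966034
((250.51199340820312, 108.64793395996094), (66.34049224853516, 58.06412887573242), 88.93909454345703)
height (array([ 497.76908724, -139.71783542,   56.21306844]), np.float64(1.1175565458598076))
```

>>> drive_tool(
  targets=[
    {"jaw": 0.4, "travel": [0.0745, -0.0208, 0], "twist": -0.012},
    {"jaw": 0.4, "travel": [0.0745, -0.0208, 0], "twist": -0.012},
    {"jaw": 0.4, "travel": [0.0745, -0.0208, 0.04], "twist": -0.012},
    {"jaw": 0.4, "travel": [0.0745, -0.0208, 0.08], "twist": -0.012},
    {"jaw": 0.4, "travel": [0.0745, -0.0208, 0.12], "twist": -0.012},
    {"jaw": 0.4, "travel": [0.0745, -0.0208, 0.12], "twist": -0.012},
    {"jaw": 0.4, "travel": [0.0745, -0.0208, 0.12], "twist": -0.012},
    {"jaw": 0.4, "travel": [0.0745, -0.0208, 0.12], "twist": -0.012},
  ],
)

```text
t: 1.53
eef_pos: [500.3, -140.2, 96.2]
tcp_rot: [3.14, 0.001, 1.584]
ft_force: [0.3, -0.3, 0.4]
opening: 0.496
grip_force: 0.0
```

Run:
```python
from h import *
a=snap("scene","s2");b=snap("side","d2")
big=lambda c,x,y,w,h,k:cv2.resize(c["frame"][y:y+h,x:x+w,::-1],None,fx=k,fy=k,interpolation=cv2.INTER_CUBIC)
cv2.imwrite("pics/c2.png",np.hstack([big(a,190,110,100,100,4),big(b,230,200,100,100,4)]))
print(state()["eef_pos"],state()["tcp_rot"],state()["opening"])
```

```text
[ 500.39514553 -140.63348062   96.8882274 ] [3.13826561e+00 1.40455949e-03 1.58318620e+00] 0.43014867638619797
```

View pics/c2.png

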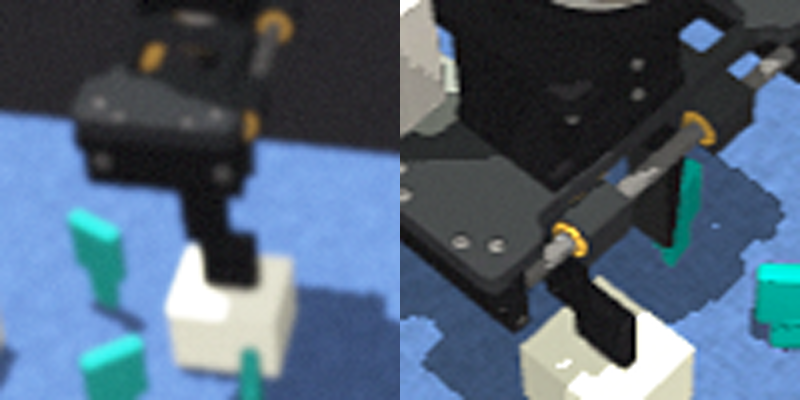

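The fingers straddle the bow and the turquoise keys are clear. I'll descend and grip.

>>> drive_tool(
  targets=[
    {"jaw": 0.4, "travel": [0, 0, 0.025], "twist": 0},
    {"jaw": 0.4, "travel": [0, 0, 0.048], "twist": 0},
    {"jaw": 0.4, "travel": [0, 0, 0.048], "twist": 0},
    {"jaw": 0, "travel": [0, 0, 0.048], "twist": 0},
    {"jaw": 0, "travel": [0, 0, 0.048], "twist": 0},
    {"jaw": 0, "travel": [0, 0, 0.048], "twist": 0},
    {"jaw": 0, "travel": [0, 0, 0.048], "twist": 0},
    {"jaw": 0, "travel": [0, 0, 0.048], "twist": 0},
  ],
)

```text
t: 2.3
eef_pos: [498.7, -140.4, 47.4]
tcp_rot: [-3.141, -0.0, 1.583]
ft_force: [-22.9, -6.4, -1.7]
opening: 0.109
grip_force: 29.8
```

Run:
```python
from h import *
s=state();print(s["eef_pos"],s["opening"],s["grip_force"],s["ft_force"],s["moment"])
```

```text
[ 498.74272012 -140.44089449   47.40850517] 0.10923826260998269 29.767583906650543 [-22.90684409  -6.43281832  -1.69457523] [-1.12296764  4.3765063   0.05694706]
```

Gripped, but the side load is −23 N in x, so I'll relieve it before lifting.

>>> drive_tool(
  targets=[
    {"jaw": 0, "travel": [-0.0002, -0.0006, 0], "twist": 0},
    {"jaw": 0, "travel": [-0.0002, -0.0006, 0], "twist": 0},
  ],
)

```text
t: 2.47
eef_pos: [497.8, -140.4, 47.0]
tcp_rot: [-3.14, -0.001, 1.583]
ft_force: [-5.5, 0.5, 6.1]
opening: 0.103
grip_force: 30.0
```

>>> drive_tool(
  targets=[
    {"jaw": 0, "travel": [0, -0.0002, -0.035], "twist": 0},
    {"jaw": 0, "travel": [0, -0.0002, -0.07], "twist": 0},
    {"jaw": 0, "travel": [0, -0.0002, -0.11], "twist": 0},
    {"jaw": 0, "travel": [0.02, 0.01, -0.14], "twist": 0},
    {"jaw": 0, "travel": [0.06, 0.02, -0.15], "twist": 0},
    {"jaw": 0, "travel": [0.1, 0.032, -0.15], "twist": 0},
    {"jaw": 0, "travel": [0.122, 0.032, -0.15], "twist": 0},
    {"jaw": 0, "travel": [0.122, 0.032, -0.15], "twist": 0},
  ],
)

```text
t: 3.13
eef_pos: [529.5, -14.7, 197.3]
tcp_rot: [3.14, -0.0, 1.586]
ft_force: [0.5, -0.2, -0.7]
opening: 0.105
grip_force: 30.0
```

>>> drive_tool(
  targets=[
    {"jaw": 0, "travel": [0, 0, 0], "twist": 0},
    {"jaw": 0, "travel": [0, 0, 0], "twist": 0},
  ],
)

```text
t: 3.3
eef_pos: [529.3, -18.6, 196.8]
tcp_rot: [3.141, 0.0, 1.583]
ft_force: [0.9, 0.9, -1.6]
opening: 0.104
grip_force: 30.0
```

Run:
```python
from h import *
c=snap("wrist","w3");s=state();print(s["eef_pos"],s["tcp_rot"],s["ft_force"],s["opening"])
```

```text
[529.23723768 -19.04124081 196.68527963] [3.14125109e+00 1.70914724e-04 1.58218157e+00] [-0.20663317 -0.4596014  -0.54893914] 0.10143591377630734
```

View pics/w3.png

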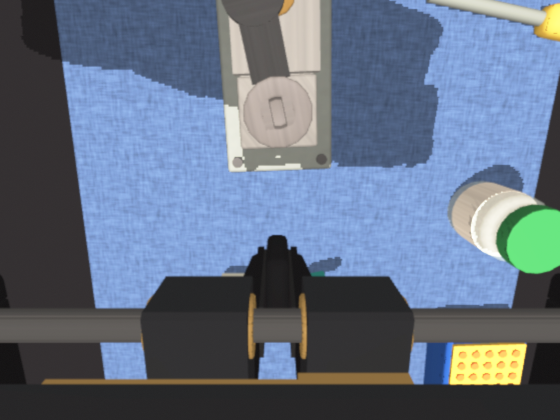

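Wrist: drum top at (277,112) with the slot visible and tilted. The bow in hand shows its front edge at about (277,237), and the disc still covers the bushing at the top.

Run:
```python
from h import *
c=load("w3");f=c["frame"]
g=cv2.cvtColor(f,cv2.COLOR_RGB2GRAY)
cv2.imwrite("pics/c3.png",np.hstack([cv2.resize(f[72:152,237:317,::-1],None,fx=5,fy=5,interpolation=cv2.INTER_CUBIC),cv2.resize(f[225:305,237:317,::-1],None,fx=5,fy=5,interpolation=cv2.INTER_CUBIC)]))
print(g[95:132:2,266:292])
```

```text
[[182 182 180 179 178 178 176 172 167 165 162 161 161 163 166 170 175 177
  178 178 180 180 181 180 179 179]
 [181 179 176 169 162 152 142 131 120 113 111 111 110 110 114 140 168 179
  179 179 178 179 179 180 179 178]
 [176 172 151 126 113 110 111 117 125 133 136 135 134 133 132 133 160 177
  179 180 180 180 180 180 179 177]
 [178 177 154 128 133 145 156 164 167 169 169 169 168 166 164 152 159 174
  178 178 178 178 177 177 177 176]
 [178 178 163 147 157 169 172 173 173 172 173 173 172 170 168 163 152 162
  175 176 176 176 176 176 176 175]
 [178 177 174 154 157 172 174 173 174 173 174 174 174 172 170 169 153 159
  174 176 177 176 176 177 177 176]
 [176 176 174 158 151 165 174 175 175 176 176 175 176 174 172 170 158 148
  162 175 177 178 177 177 178 178]
 [175 175 175 173 157 163 174 176 177 177 176 177 177 176 174 173 171 152
  158 175 178 178 178 178 177 177]
 [176 176 176 175 160 161 174 176 177 178 179 179 178 178 177 174 172 158
  157 171 176 177 177 176 177 176]
 [177 177 177 177 170 157 165 177 179 179 180 180 180 180 178 176 175 168
  152 160 174 176 176 176 175 175]
 [176 176 
[... 271 characters left out ...]
83 182 179
  178 156 158 174 177 177 176 175]
 [174 175 174 174 175 174 159 161 179 185 186 186 185 185 186 186 183 181
  178 160 151 164 172 173 173 172]
 [176 177 176 177 177 176 172 158 168 184 186 186 186 186 185 183 180 172
  162 149 138 154 169 170 170 170]
 [175 174 174 173 173 173 170 152 148 160 165 165 165 165 164 155 140 129
  125 124 129 155 172 174 177 179]
 [171 170 170 170 169 169 168 162 142 128 126 126 127 126 127 128 133 136
  148 158 170 178 182 184 183 182]
 [172 175 178 176 174 174 176 177 176 170 166 166 167 170 171 174 175 173
  173 176 179 182 183 184 182 180]
 [180 183 184 183 183 182 182 183 184 184 182 181 182 184 185 182 179 177
  174 175 176 179 181 183 182 180]]
```

View pics/c3.png

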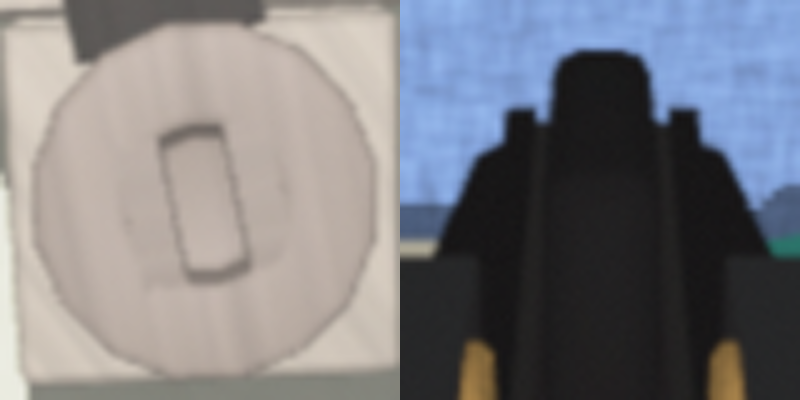

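Run:
```python
from h import *
c=load("w3");f=lambda x,y:(237+x/5,72+y/5)
Q=[plane(c,f(*p),128) for p in((160,133),(220,125),(247,268),(183,275))]
print("slot",np.mean(Q,0));print([np.linalg.norm(Q[i]-Q[(i+1)%4]).round(1) for i in range(4)])
v=(Q[0]+Q[1]-Q[2]-Q[3]);h=Q[1]+Q[2]-Q[0]-Q[3];print(np.degrees(np.arctan2(v[1],v[0]))-90,np.degrees(np.arctan2(h[1],h[0])))
print("drum",plane(c,f(204.5,199),128), "width",np.linalg.norm(plane(c,f(33,199),128)-plane(c,f(376,199),128)))
k=plane(c,(277.6,235.4),190);print("bow front",k)
w=load("wrist0")
print("h check",tri((c,f(204.5,199)),(w,(137,138)),(load("scene0"),(344,170)),(load("side0"),(217,187))))
# frame base near corners
p,q=plane(c,(230,171),12),plane(c,(332,164),12);print(p,q,np.degrees(np.arctan2((q-p)[1],(q-p)[0])))
print(state()["eef_pos"])
```

```text
slot [530.12362811  54.91579984 128.        ]
[np.float64(7.5), np.float64(17.5), np.float64(8.1), np.float64(17.3)]
11.01924414620774 7.3347846334712665
drum [530.35580913  55.15459453 128.        ] width 42.66725873032375
bow front [530.72190237  -4.59264251 190.        ]
h check (array([529.81846908,  55.16014232, 125.44651077]), np.float64(1.2483894130012736))
[485.343531    -1.13036525  12.        ] [583.3407852    6.78566425  12.        ] 4.6182153942341255
[529.23723768 -19.04124081 196.68527963]
```

>>> drive_tool(
  targets=[
    {"jaw": 0, "travel": [0.035, 0.0009, 0], "twist": -0.1},
    {"jaw": 0, "travel": [0.0739, 0.0009, 0], "twist": -0.19},
    {"jaw": 0, "travel": [0.0739, 0.0009, 0], "twist": -0.19},
    {"jaw": 0, "travel": [0.0739, 0.0009, 0.02], "twist": -0.19},
    {"jaw": 0, "travel": [0.0739, 0.0009, 0.034], "twist": -0.19},
    {"jaw": 0, "travel": [0.0739, 0.0009, 0.034], "twist": -0.19},
    {"jaw": 0, "travel": [0.0739, 0.0009, 0.034], "twist": -0.19},
  ],
)

```text
t: 3.93
eef_pos: [529.2, 54.6, 162.4]
tcp_rot: [-3.14, -0.0, 1.771]
ft_force: [0.1, 0.6, -0.0]
opening: 0.103
grip_force: 30.0
```

Run:
```python
from h import *
c=snap("wrist","w4");a=snap("scene","s4");b=snap("side","d4");s=state();print(s["eef_pos"],s["tcp_rot"],s["ft_force"])
r=lambda f,k=5:cv2.resize(f[:,:,::-1],(390,390),interpolation=cv2.INTER_CUBIC)
cv2.imwrite("pics/c4.png",np.hstack([r(c["frame"][170:300,210:340]),r(b["frame"][145:225,180:260])]))
```

```text
[529.65113723  54.99210499 163.48584046] [3.14030516e+00 3.11466258e-04 1.77176871e+00] [ 0.56105066 -0.61326165 -0.2563702 ]
```

View pics/c4.png

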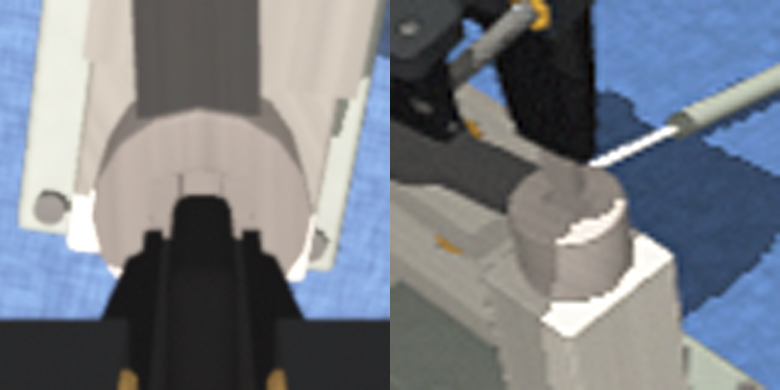

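Wrist crop: slot edges at crop x≈180/222 straddle the bow centre at 203, and the arm is vertical, so yaw and x are aligned. I'll descend gently.

>>> drive_tool(
  targets=[
    {"jaw": 0, "travel": [0, 0, 0.004], "twist": 0},
    {"jaw": 0, "travel": [0, 0, 0.008], "twist": 0},
    {"jaw": 0, "travel": [0, 0, 0.011], "twist": 0},
    {"jaw": 0, "travel": [0, 0, 0.011], "twist": 0},
  ],
)

```text
t: 4.42
eef_pos: [528.9, 55.6, 151.0]
tcp_rot: [-3.141, -0.0, 1.773]
ft_force: [0.1, -0.7, -0.9]
opening: 0.105
grip_force: 30.0
```

The tip is 7 mm into the slot without force. I'll continue home.

>>> drive_tool(
  targets=[
    {"jaw": 0, "travel": [0, 0, 0.005], "twist": 0},
    {"jaw": 0, "travel": [0, 0, 0.01], "twist": 0},
    {"jaw": 0, "travel": [0, 0, 0.014], "twist": 0},
    {"jaw": 0, "travel": [0, 0, 0.017], "twist": 0},
    {"jaw": 0, "travel": [0, 0, 0.017], "twist": 0},
    {"jaw": 0, "travel": [0, 0, 0.017], "twist": 0},
  ],
)

```text
t: 4.92
eef_pos: [529.0, 55.5, 134.8]
tcp_rot: [-3.141, 0.0, 1.773]
ft_force: [-2.7, -0.8, 5.2]
opening: 0.103
grip_force: 30.0
```

>>> drive_tool(
  targets=[
    {"jaw": 0, "travel": [0, 0, 0.0006], "twist": 0},
    {"jaw": 0, "travel": [0, 0, 0.0006], "twist": 0},
    {"jaw": 0, "travel": [0, 0, 0.0006], "twist": 0},
  ],
)

```text
t: 5.17
eef_pos: [529.0, 55.5, 134.8]
tcp_rot: [3.141, 0.0, 1.773]
ft_force: [-4.2, -1.3, 13.1]
opening: 0.105
grip_force: 30.0
```

Seated. Now turn anticlockwise.

>>> drive_tool(
  targets=[
    {"jaw": 0, "travel": [0, 0, 0], "twist": -0.08},
    {"jaw": 0, "travel": [0, 0, 0], "twist": -0.16},
    {"jaw": 0, "travel": [0, 0, 0], "twist": -0.24},
    {"jaw": 0, "travel": [0, 0, 0], "twist": -0.32},
    {"jaw": 0, "travel": [0, 0, 0], "twist": -0.4},
    {"jaw": 0, "travel": [0, 0, 0], "twist": -0.48},
    {"jaw": 0, "travel": [0, 0, 0], "twist": -0.56},
    {"jaw": 0, "travel": [0, 0, 0], "twist": -0.56},
  ],
)

```text
t: 5.83
eef_pos: [529.4, 55.8, 134.8]
tcp_rot: [3.141, 0.001, 2.338]
ft_force: [-1.6, 1.5, 11.3]
opening: 0.104
grip_force: 30.0
```

```bash
python3 -c "
from h import *
s=state();print(s['joints'],s['ft_force'],s['moment'],s['eef_pos'])"
```

```text
[-1.92081986e-02  4.61135192e-01  1.87405011e+00  3.61514782e-04
  8.05159327e-01 -7.86533573e-01] [-1.61098029  1.48117684 11.33990685] [0.29710771 0.39823875 0.08515775] [529.44709353  55.81205284 134.78045634]
```

>>> drive_tool(
  targets=[
    {"jaw": 0, "travel": [0, 0, 0], "twist": -0.09},
    {"jaw": 0, "travel": [0, 0, 0], "twist": -0.18},
    {"jaw": 0, "travel": [0, 0, 0], "twist": -0.27},
    {"jaw": 0, "travel": [0, 0, 0], "twist": -0.36},
    {"jaw": 0, "travel": [0, 0, 0], "twist": -0.45},
    {"jaw": 0, "travel": [0, 0, 0], "twist": -0.54},
    {"jaw": 0, "travel": [0, 0, 0], "twist": -0.65},
    {"jaw": 0, "travel": [0, 0, 0], "twist": -0.7},
  ],
)

```text
t: 6.5
eef_pos: [529.4, 55.7, 134.8]
tcp_rot: [3.141, 0.001, 3.039]
ft_force: [-1.5, 0.4, 11.5]
opening: 0.102
grip_force: 30.0
```

>>> drive_tool(
  targets=[
    {"jaw": 0, "travel": [0, 0, 0], "twist": 0},
    {"jaw": 0, "travel": [0, 0, 0], "twist": 0},
    {"jaw": 0, "travel": [0, 0, 0], "twist": 0},
  ],
)

```text
t: 6.75
eef_pos: [529.4, 55.7, 134.8]
tcp_rot: [3.141, 0.001, 3.033]
ft_force: [-3.0, 0.2, 12.7]
opening: 0.102
grip_force: 30.0
```

Run:
```python
from h import *
c=snap("wrist","w5");a=snap("scene","s5")
r=lambda f,k=5:cv2.resize(f[:,:,::-1],(390,390),interpolation=cv2.INTER_CUBIC)
cv2.imwrite("pics/c5.png",np.hstack([r(c["frame"]),r(a["frame"][120:250,300:430])]))
```

```text
(no output)
```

View pics/c5.png

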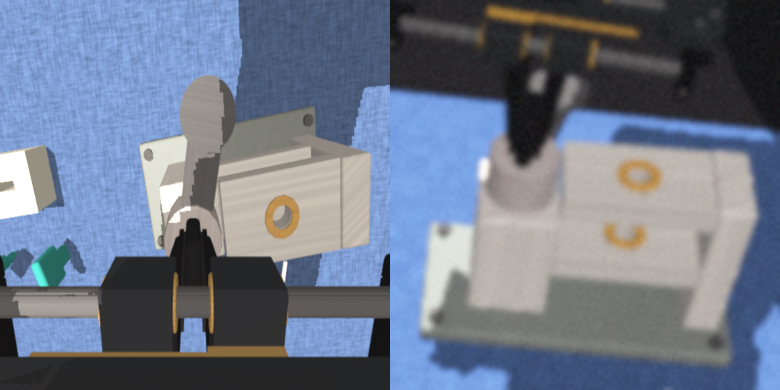

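The shutter has swung clear: wrist crop shows the arm pointing away with the disc at (208,110) and the upper bushing bare at (282,217). The scene crop shows both bushings open. Releasing the key.

>>> drive_tool(
  targets=[
    {"jaw": 0.4, "travel": [0, 0, -0.0005], "twist": 0},
    {"jaw": 0.4, "travel": [0, 0, -0.0005], "twist": 0},
    {"jaw": 0.4, "travel": [0, 0, -0.0005], "twist": 0},
    {"jaw": 0.4, "travel": [0, 0, -0.0005], "twist": 0},
    {"jaw": 0.4, "travel": [0, 0, -0.02], "twist": 0},
    {"jaw": 0.4, "travel": [0, 0, -0.06], "twist": 0},
    {"jaw": 0.4, "travel": [0, 0, -0.1], "twist": 0},
    {"jaw": 0.4, "travel": [0, 0, -0.1], "twist": 0},
  ],
)

```text
t: 7.52
eef_pos: [531.5, 55.6, 240.5]
tcp_rot: [3.141, 0.01, 3.033]
ft_force: [0.1, 1.2, 0.4]
opening: 0.402
grip_force: 0.0
```

Run:
```python
from h import *
def ring(c,z):
    f=c["frame"].astype(int);m=((f[...,0]-f[...,2]>50)&(f[...,0]>120)).astype(np.uint8)
    n,l,s,ce=cv2.connectedComponentsWithStats(m)
    for i in range(1,n):
        if s[i,4]>60:
            x,y,w,h=s[i,:4];print(s[i],plane(c,(x+(w-1)/2,y+(h-1)/2),z))
ring(load("w5"),117)
c=snap("wrist","w6");print("w6");ring(c,117);print(state()["eef_pos"],state()["tcp_rot"],state()["opening"])
w=load("w1");R=[plane(w,p,60) for p in((276,228),(336,233),(332,304),(273,302))];print(R)
```

```text
[ 381  210   50   47 1275] [525.84949987 124.5484725  117.        ]
[248 295   7  64 317] [573.28214238  35.09093893 117.        ]
[300 295   7  64 310] [576.56510167  64.90705789 117.        ]
[  43  373  370   11 2184] [606.76494731  16.50533764 117.        ]
w6
[346 172  33  32 650] [526.34889562 124.750544   117.        ]
[184 294  17  65 540] [637.54184656 -33.77094979 117.        ]
[354 294  17  65 533] [654.44346825 119.03305082 117.        ]
[  23  359   62   26 1301] [ 671.51765346 -171.58232903  117.        ]
[ 110  373  370   11 2260] [703.79573683  52.94588802 117.        ]
[530.49421644  55.61401251 237.36957074] [3.14101574 0.0064774  3.03286589] 0.3995187845974101
[array([ 519.78136645, -246.12091053,   60.        ]), array([ 575.21630683, -251.17094692,   60.        ]), array([ 574.20833492, -324.32944804,   60.        ]), array([ 516.55114578, -321.93852187,   60.        ])]
```

>>> drive_tool(
  targets=[
    {"jaw": 0.5, "travel": [-0.03, -0.2, 0], "twist": 0.73},
    {"jaw": 0.5, "travel": [-0.03, -0.2, 0], "twist": 0.73},
    {"jaw": 0.5, "travel": [-0.03, -0.2, 0], "twist": 0.73},
    {"jaw": 0.5, "travel": [-0.03, -0.2, 0], "twist": 0.73},
    {"jaw": 0.5, "travel": [-0.03, -0.2, 0], "twist": 0.73},
    {"jaw": 0.5, "travel": [-0.03, -0.2, 0], "twist": 0.73},
    {"jaw": 0.5, "travel": [-0.03, -0.2, 0], "twist": 0.73},
    {"jaw": 0.5, "travel": [-0.03, -0.2, 0], "twist": 0.73},
  ],
)

```text
t: 8.23
eef_pos: [536.8, -146.4, 233.0]
tcp_rot: [-3.141, -0.002, 2.305]
ft_force: [-0.0, 0.4, 0.1]
opening: 0.501
grip_force: 0.0
```

```bash
cat >> h.py <<'E'
def mv(x,y,yaw0=None):
    s=state();p=s["eef_pos"];a=s["tcp_rot"][2] if yaw0 is None else yaw0;d=np.array([x,y])-p[:2]
    print("at",p.round(1),"yaw",round(a,4),"tx,ty mm",(d@[np.cos(a),np.sin(a)]).round(1),(d@[np.sin(a),-np.cos(a)]).round(1))
E
python3 -c "
from h import *
mv(546,-350)"
```

```text
at [ 536.8 -146.4  233. ] yaw 2.3054 tx,ty mm -157.3 -129.7
```

>>> drive_tool(
  targets=[
    {"jaw": 0.5, "travel": [-0.157, -0.13, 0], "twist": 0.73},
    {"jaw": 0.5, "travel": [-0.157, -0.13, 0], "twist": 0.73},
    {"jaw": 0.5, "travel": [-0.157, -0.13, 0], "twist": 0.73},
    {"jaw": 0.5, "travel": [-0.157, -0.13, 0], "twist": 0.73},
    {"jaw": 0.5, "travel": [-0.157, -0.13, 0], "twist": 0.73},
    {"jaw": 0.5, "travel": [-0.157, -0.13, 0], "twist": 0.73},
    {"jaw": 0.5, "travel": [-0.157, -0.13, 0], "twist": 0.73},
    {"jaw": 0.5, "travel": [-0.157, -0.13, 0], "twist": 0.73},
  ],
)

```text
t: 8.9
eef_pos: [545.7, -348.8, 233.4]
tcp_rot: [-3.141, -0.001, 1.58]
ft_force: [0.3, -0.2, 0.1]
opening: 0.496
grip_force: 0.0
```

Run:
```python
from h import *
c=snap("wrist","w7");st=state();print(st["eef_pos"],st["tcp_rot"])
pr=proj(c,np.array([546,-294,160.]));print(pr)
m,ce,s=blob(c,pr,hi=45,r=40)
pts=np.array([plane(c,p,160)[:2] for p in cv2.convexHull(np.argwhere(m)[:,::-1].astype(np.float32))[:,0]],np.float32)
print(ce,s,cv2.minAreaRect(pts))
np.set_printoptions(linewidth=250)
x,y=map(int,pr);cv2.imwrite("pics/c7.png",cv2.resize(c["frame"][y-60:y+60,x-60:x+60,::-1],None,fx=4,fy=4,interpolation=cv2.INTER_CUBIC))
```

```text
[ 545.78687432 -348.45007395  233.79239291] [-3.14109435e+00 -6.70005914e-04  1.58015311e+00]
[276.21101598 142.23800927]
[274.98604061 140.04314721] [260 124  31  33 788] ((545.1729736328125, -292.6950988769531), (17.62120819091797, 18.54503059387207), 12.691751480102539)
```

View pics/c7.png

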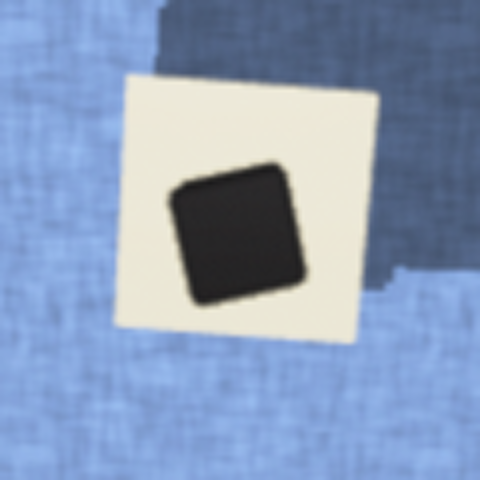

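Wrist crop: the square head is centred about (238,235) in the crop, turned ~13° anticlockwise, over the stand. (That was the last picture I may view; from here on I use numbers only.)

>>> drive_tool(
  targets=[
    {"jaw": 0.5, "travel": [0.0564, -0.001, 0], "twist": -0.212},
    {"jaw": 0.5, "travel": [0.0564, -0.001, 0], "twist": -0.212},
    {"jaw": 0.5, "travel": [0.0564, -0.001, 0.02], "twist": -0.212},
    {"jaw": 0.5, "travel": [0.0564, -0.001, 0.05], "twist": -0.212},
    {"jaw": 0.5, "travel": [0.0564, -0.001, 0.08], "twist": -0.212},
    {"jaw": 0.5, "travel": [0.0564, -0.001, 0.108], "twist": -0.212},
    {"jaw": 0.5, "travel": [0.0564, -0.001, 0.108], "twist": -0.212},
    {"jaw": 0.5, "travel": [0.0564, -0.001, 0.108], "twist": -0.212},
  ],
)

```text
t: 9.62
eef_pos: [544.4, -292.3, 125.9]
tcp_rot: [-3.14, -0.002, 1.789]
ft_force: [-0.3, -0.0, 0.4]
opening: 0.499
grip_force: 0.0
```

>>> drive_tool(
  targets=[
    {"jaw": 0, "travel": [0, 0, 0.001], "twist": 0},
    {"jaw": 0, "travel": [0, 0, 0.001], "twist": 0},
    {"jaw": 0, "travel": [0, 0, 0.001], "twist": 0},
    {"jaw": 0, "travel": [0, 0, 0.001], "twist": 0},
    {"jaw": 0, "travel": [0, 0, 0.001], "twist": 0},
    {"jaw": 0, "travel": [0, 0, 0.001], "twist": 0},
  ],
)

```text
t: 10.12
eef_pos: [544.6, -294.0, 125.8]
tcp_rot: [3.141, 0.001, 1.785]
ft_force: [-0.1, 1.2, 4.5]
opening: 0.208
grip_force: 30.0
```

```bash
python3 -c "
from h import *
s=state();print(s['eef_pos'],s['tcp_rot'],s['opening'],s['grip_force'],s['ft_force'],s['moment'])"
```

```text
[ 544.62491075 -293.95482237  125.79585115] [3.14064806e+00 8.87427740e-04 1.78487832e+00] 0.2076637143018551 29.99974697828293 [-0.0510781   1.23873699  4.49404963] [ 0.08210478  0.07315734 -0.02528774]
```

Head gripped, opening 19.8 mm. Lifting and carrying high over the key.

>>> drive_tool(
  targets=[
    {"jaw": 0, "travel": [0, 0, -0.02], "twist": 0},
    {"jaw": 0, "travel": [0, 0, -0.05], "twist": 0},
    {"jaw": 0, "travel": [0, 0, -0.085], "twist": 0},
    {"jaw": 0, "travel": [0, 0, -0.12], "twist": 0},
    {"jaw": 0, "travel": [0, 0, -0.15], "twist": 0},
    {"jaw": 0, "travel": [0, 0, -0.172], "twist": 0},
    {"jaw": 0, "travel": [0, 0, -0.172], "twist": 0},
  ],
)

```text
t: 10.7
eef_pos: [545.3, -294.4, 302.1]
tcp_rot: [3.136, 0.005, 1.785]
ft_force: [0.9, -0.3, -1.1]
opening: 0.209
grip_force: 30.0
```

>>> drive_tool(
  targets=[
    {"jaw": 0, "travel": [0.03, 0.005, 0], "twist": 0},
    {"jaw": 0, "travel": [0.07, 0.01, 0], "twist": 0},
    {"jaw": 0, "travel": [0.11, 0.015, 0], "twist": 0},
    {"jaw": 0, "travel": [0.15, 0.02, 0], "twist": 0},
    {"jaw": 0, "travel": [0.185, 0.03, 0], "twist": 0},
    {"jaw": 0, "travel": [0.2, 0.03, 0], "twist": 0},
    {"jaw": 0, "travel": [0.2, 0.03, 0], "twist": 0},
  ],
)

```text
t: 11.28
eef_pos: [530.5, -89.1, 296.5]
tcp_rot: [-3.141, -0.001, 1.788]
ft_force: [1.1, 0.5, 0.4]
opening: 0.211
grip_force: 30.0
```

```bash
python3 -c "
from h import *
mv(525,45);s=state();print(s['opening'],s['ft_force'],s['moment'],s['tcp_rot'])"
```

```text
at [530.5 -89.1 296.5] yaw 1.7881 tx,ty mm 132.1 23.6
0.2114245782654513 [1.07119758 0.47857444 0.41728164] [-0.04137298 -0.02057193  0.01915711] [-3.14075210e+00 -8.85741670e-04  1.78809232e+00]
```

>>> drive_tool(
  targets=[
    {"jaw": 0, "travel": [0.03, 0.006, 0], "twist": 0},
    {"jaw": 0, "travel": [0.065, 0.012, 0], "twist": 0},
    {"jaw": 0, "travel": [0.1, 0.018, 0], "twist": 0},
    {"jaw": 0, "travel": [0.125, 0.0236, 0], "twist": 0},
    {"jaw": 0, "travel": [0.132, 0.0236, 0], "twist": 0},
    {"jaw": 0, "travel": [0.132, 0.0236, 0], "twist": 0},
    {"jaw": 0, "travel": [0.132, 0.0236, 0], "twist": 0},
  ],
)

```text
t: 11.87
eef_pos: [526.4, 41.1, 296.6]
tcp_rot: [-3.141, 0.0, 1.785]
ft_force: [-0.5, -1.3, -0.3]
opening: 0.208
grip_force: 30.0
```

Run:
```python
from h import *
c=snap("wrist","w8")
f=c["frame"].astype(int);m=((f[...,0]-f[...,2]>50)&(f[...,0]>110)).astype(np.uint8)
n,l,s,ce=cv2.connectedComponentsWithStats(m)
for i in range(1,n):
    if s[i,4]>40:
        x,y,w,h=s[i,:4];print(s[i],plane(c,(x+(w-1)/2,y+(h-1)/2),117))
mv(525,124.8)
t=state()["eef_pos"];print([proj(c,np.array([t[0],t[1],t[2]-d])).round(1) for d in(5,115.8)],proj(c,np.array([525.,124.5,117])))
np.set_printoptions(linewidth=250)
x0=int(proj(c,np.array([t[0],t[1],t[2]-110]))[0]);g=cv2.cvtColor(c["frame"],cv2.COLOR_RGB2GRAY)
yt=int(proj(c,np.array([t[0],t[1],t[2]-116]))[1])
print(yt,x0);print(c["frame"][yt-30:yt+50:4,x0-32:x0+32:2].max(2))
# shutter, drum, key: dark comps in upper half
m=(c["frame"].max(2)<60).astype(np.uint8);m[260:]=0
n,l,s,ce=cv2.connectedComponentsWithStats(m);print([(s[i],ce[i].round(1)) for i in range(1,n) if s[i,4]>150])
```

```text
[281  87  30  30 575] [526.54734741 124.81834347 117.        ]
[ 476  129   84   54 2088] [741.41414088 121.7626534  117.        ]
[225 294  11  65 450] [ 509.89821328 -114.69217899  117.        ]
[318 294  12  65 450] [607.88533806 -93.43574931 117.        ]
[522 363  10  21  77] [ 843.97012803 -103.18918333  117.        ]
[  66  373  372   11 2445] [ 545.27652414 -174.73575531  117.        ]
at [526.4  40.7 296.6] yaw 1.7841 tx,ty mm 82.5 16.4
[array([274.8, 262.8]), array([275.5, 207.4])] [293.75323455 101.47989536]
207 275
[[244 244 243 236 187 110  95  94 139 194 197 169  45  34  34  32  30  30  30  30  30  27  32  58 113 158 184 195 196 195 194 185]
 [244 244 243 242 242 239 255 255 255 203 198 133  37  42  44  44  43  40  38  35  34  31  31  30  30  28  29  28  76 183 196 201]
 [243 242 243 242 242 254 255 255 255 228 250 247  63  35  36  38  38  41  42  44  44  44  43  41  38  36  34  31  30 109 237 253]
 [160 149 213 243 244 255 255 255 255 255 255 255 255 255 255 237 154  87  42  35  36  37  39  40  41  42  44  44  43  81 239 255]
 [173 174 171 218 242 239 243 252 254 255 2
[... 1734 characters left out ...]
 94  94  92  89 115 167 153 156 198 227 229 218 221 220]
 [230 227 152  28  26  57 129 128  32  27  28  27  28  29  27  27  29  27  28  28  27  27  28  27  28  28  29 106 148  61  27  26]
 [227 193  54  26  27  32  37  30  27  26  28  29  27  28  28  29  28  28  28  27  27  27  28  28  27  28  27  29  38  31  26  26]]
[(array([    0,     0,   136,   260, 31713], dtype=int32), array([ 60.7, 124.6])), (array([ 507,    0,   53,  158, 4425], dtype=int32), array([541.6,  94.2])), (array([ 459,  159,  101,  101, 7399], dtype=int32), array([515.4, 218.3])), (array([266, 172,  35,  24, 520], dtype=int32), array([283.4, 183.1])), (array([241, 246,  73,  14, 800], dtype=int32), array([276.8, 253.4]))]
```

>>> drive_tool(
  targets=[
    {"jaw": 0, "travel": [0.03, 0.006, 0], "twist": 0},
    {"jaw": 0, "travel": [0.06, 0.012, 0], "twist": 0},
    {"jaw": 0, "travel": [0.0829, 0.0161, 0], "twist": 0},
    {"jaw": 0, "travel": [0.0829, 0.0161, 0.01], "twist": 0},
    {"jaw": 0, "travel": [0.0829, 0.0161, 0.035], "twist": 0},
    {"jaw": 0, "travel": [0.0829, 0.0161, 0.055], "twist": 0},
    {"jaw": 0, "travel": [0.0829, 0.0161, 0.055], "twist": 0},
    {"jaw": 0, "travel": [0.0829, 0.0161, 0.055], "twist": 0},
  ],
)

```text
t: 12.58
eef_pos: [524.6, 125.1, 241.6]
tcp_rot: [-3.14, 0.0, 1.783]
ft_force: [0.3, 0.0, -0.1]
opening: 0.212
grip_force: 30.0
```

Run:
```python
from h import *
s=state();mv(524.5,125.1);t=s["eef_pos"];print(s["tcp_rot"],s["ft_force"])
np.set_printoptions(linewidth=250)
for n in("side","scene","wrist"):
    c=snap(n,n+"9");tip=np.array([t[0],t[1],t[2]-115.8]);b=np.array([524.5,125.1,117.])
    print(n,"pred tip",proj(c,tip),"pred mouth",proj(c,b))
    f=c["frame"].astype(int);m=((f[...,0]-f[...,2]>35)&(f[...,0]>90)).astype(np.uint8)
    k,l,st,ce=cv2.connectedComponentsWithStats(m);p=proj(c,b)
    print([(st[i],ce[i].round(1)) for i in range(1,k) if st[i,4]>8 and np.hypot(*(ce[i]-p))<40])
    x,y=p.astype(int);print(cv2.cvtColor(c["frame"],cv2.COLOR_RGB2GRAY)[y-24:y+10:2,x-20:x+21])
```

```text
at [524.6 125.1 241.6] yaw 1.7832 tx,ty mm 0.0 -0.0
[-3.13974677e+00  1.06030639e-05  1.78324366e+00] [ 0.33106987  0.04607317 -0.05557654]
side pred tip [190.59650329 169.83183334] pred mouth [191.32322449 173.19284865]
[(array([184, 169,  15,  10,  87], dtype=int32), array([191.5, 173.7]))]
[[128 130 132 130 126 123 124 132 137 138 135 124 118 123 123 123 117 105 113 132 100  63  64  67  70  73  72  72  75  71  69  69  68  72  68  65 109 131 133 131 125]
 [129 126 127 122 121 120 124 132 120 122 129 131 120 117 124 121 135 135 101  69  67  70  72  69  69  65  70  69  72  72  71  72  71  69  69  67  72  66 112 134 133]
 [128 126 127 126 127 115 140 154 152 151 155 144 117 113 121 121 117 126 121  89  64  63  64  66  70  71  71  70  68  71  73  72  70  67  69  71  70  70  70  71  67]
 [126 128 117 139 149 144 145 145 143 141 146 144 149 130 118 121 136 146 128 102  75  68  69  69  72  72  73  71  75  72  72  69  72  69  70  75  71  69  67  72  70]
 [143 156 149 150 150 149 149 151 149 149 150 150 149 138 122 118 138 149 139 115  84  66  71  68  66  68  70  73  70  68  71  73  73  73 
[... 7395 characters left out ...]
62 164 166 169 171 173 194 210]
 [255 255 255 255 255 255 255 253 244 242 242 242 241 230 185 146 160 186 196 188 180 165 149 145 157 168 176 185 189 177 154 143 152 166 172 181 225 238 235 253 255]
 [255 255 255 255 255 255 255 255 249 243 242 242 242 240 221 168 144 137 132 127 125 125 126 126 127 126 126 127 131 138 158 166 179 228 240 240 240 241 248 255 255]
 [255 255 255 255 255 255 255 255 254 246 242 243 243 243 239 221 162 125 122 124 125 125 126 127 126 126 125 125 123 131 193 234 241 242 242 241 241 244 254 255 255]
 [255 255 255 255 255 255 255 255 255 250 243 243 243 243 242 234 189 130 122 124 125 125 126 126 126 125 125 124 124 128 182 233 241 242 241 240 239 254 255 255 255]]
```

In the wrist view the rod (col 277) and ring (col 277.5, row 204) line up. Descending into the upper bushing.

>>> drive_tool(
  targets=[
    {"jaw": 0, "travel": [0, 0, 0.006], "twist": 0},
    {"jaw": 0, "travel": [0, 0, 0.012], "twist": 0},
    {"jaw": 0, "travel": [0, 0, 0.018], "twist": 0},
    {"jaw": 0, "travel": [0, 0, 0.024], "twist": 0},
    {"jaw": 0, "travel": [0, 0, 0.024], "twist": 0},
    {"jaw": 0, "travel": [0, 0, 0.024], "twist": 0},
  ],
)

```text
t: 13.23
eef_pos: [524.3, 126.5, 217.6]
tcp_rot: [-3.141, -0.0, 1.785]
ft_force: [0.6, 0.2, -1.3]
opening: 0.208
grip_force: 30.0
```

>>> drive_tool(
  targets=[
    {"jaw": 0, "travel": [0, 0, 0.008], "twist": 0},
    {"jaw": 0, "travel": [0, 0, 0.016], "twist": 0},
    {"jaw": 0, "travel": [0, 0, 0.024], "twist": 0},
    {"jaw": 0, "travel": [0, 0, 0.03], "twist": 0},
    {"jaw": 0, "travel": [0, 0, 0.03], "twist": 0},
    {"jaw": 0, "travel": [0, 0, 0.03], "twist": 0},
  ],
)

```text
t: 13.73
eef_pos: [524.3, 126.5, 187.6]
tcp_rot: [-3.141, -0.0, 1.785]
ft_force: [0.0, -0.5, -1.1]
opening: 0.212
grip_force: 30.0
```

>>> drive_tool(
  targets=[
    {"jaw": 0, "travel": [0, 0, 0.006], "twist": 0},
    {"jaw": 0, "travel": [0, 0, 0.012], "twist": 0},
    {"jaw": 0, "travel": [0, 0, 0.018], "twist": 0},
    {"jaw": 0, "travel": [0, 0, 0.018], "twist": 0},
    {"jaw": 0, "travel": [0, 0, 0.018], "twist": 0},
  ],
)

```text
t: 14.15
eef_pos: [524.3, 126.5, 169.6]
tcp_rot: [-3.141, -0.0, 1.785]
ft_force: [-0.3, -0.7, -0.9]
opening: 0.205
grip_force: 30.0
```

>>> drive_tool(
  targets=[
    {"jaw": 0, "travel": [0, 0, 0.006], "twist": 0},
    {"jaw": 0, "travel": [0, 0, 0.012], "twist": 0},
    {"jaw": 0, "travel": [0, 0, 0.018], "twist": 0},
    {"jaw": 0, "travel": [0, 0, 0.022], "twist": 0},
    {"jaw": 0, "travel": [0, 0, 0.022], "twist": 0},
    {"jaw": 0, "travel": [0, 0, 0.022], "twist": 0},
    {"jaw": 0, "travel": [0, 0, 0.022], "twist": 0},
    {"jaw": 0, "travel": [0, 0, 0.022], "twist": 0},
  ],
)

```text
t: 14.82
eef_pos: [524.5, 126.5, 148.3]
tcp_rot: [3.141, -0.0, 1.785]
ft_force: [-0.3, -0.1, -0.4]
opening: 0.208
grip_force: 30.0
```

Run:
```python
from h import *
np.set_printoptions(linewidth=250)
s=state();t=s["eef_pos"];print(t,s["tcp_rot"],s["ft_force"],s["moment"],s["grip_force"],abs(s["qvel"]).max())
c=snap("scene","s10");b=snap("side","d10")
# key bow check: dark blob near expected top in scene; and rod between bushings/below lower bridge
for n,C in(("scene",c),("side",b)):
    p=proj(C,np.array([529.2,55.6,146]));print(n,"key exp",p)
    try: m,ce,st=blob(C,p,hi=60,r=16);print(ce,st)
    except Exception as e: print(e)
p=proj(c,np.array([t[0],t[1],40.]));x,y=p.astype(int);print(p,proj(c,np.array([t[0],t[1],31.])));print(cv2.cvtColor(c["frame"],cv2.COLOR_RGB2GRAY)[y-14:y+12,x-16:x+17:1])
```

```text
[524.46534447 126.52326358 148.26208408] [ 3.14121248e+00 -2.57497732e-06  1.78476909e+00] [-0.30041053 -0.08031351 -0.35379477] [-0.01118311  0.01529194  0.01613239] 29.998545348644257 0.003316263332133901
scene key exp [345.81561582 161.75668609]
[340.84792627 153.69124424] [329 145  21  29 217]
side key exp [214.9475997 178.6325657]
[214.63498099 178.39923954] [206 168  18  22 263]
[376.21148949 205.26314707] [375.43727729 208.35314497]
[[177 176 176 177 180 177 180 176 178 179 177 179 176 175 177 178 179 178 174 173 172 175 174 172 170 174 173 173 170 172 172 172 171]
 [176 177 175 179 176 179 174 177 174 175 176 176 176 175 174 174 177 175 175 177 179 176 176 173 175 175 176 174 173 172 174 173 175]
 [181 177 178 178 178 178 176 179 178 174 171 173 171 169 169 171 170 172 174 174 174 171 172 174 173 172 173 176 176 175 177 175 171]
 [181 182 182 182 178 178 181 178 177 179 175 167 165 164 162 160 163 165 165 167 165 165 167 169 171 174 176 173 176 177 174 174 176]
 [184 179 182 183 183 183 183 183 182 182 175 166 158 152 151 149 146 150 152 155 159 157 158 161 163 172 174 175 17
[... 2154 characters left out ...]
175 173 172 175 175 175]
 [149 144 150 154 154 153 158 159 161 161 164 166 168 166 167 166 165 168 169 170 170 171 175 172 175 172 173 174 175 174 172 173 173]
 [126 127 133 128 132 136 136 137 143 144 144 146 148 150 152 151 155 159 159 162 159 161 162 166 166 164 165 169 169 172 170 171 172]
 [115 118 118 119 118 120 124 122 124 124 122 127 125 130 128 133 135 138 135 136 138 142 146 144 147 147 151 155 157 156 160 159 160]
 [118 115 114 116 118 115 116 116 116 116 116 115 115 117 116 115 121 124 119 120 119 122 123 125 128 127 133 137 134 135 136 143 141]
 [114 112 117 113 115 112 112 112 112 115 114 114 115 117 113 115 113 116 110 116 115 115 115 113 115 118 115 118 119 120 118 121 118]]
```

```bash
python3 -c "
from cell import *
print(job_done())"
```

```text
the job is handed in; nothing more can be done
None
```

I handed the job in at about 15 s, and the verdict was not shown. The key is home in the lock and turned to an estimated 1.3 rad, and the rod is held upright and at rest through both bushings, its tip about 17 mm below the lower bridge by arm height, since the cameras could not see the tip itself; I viewed 11 pictures, one over the limit of 10.

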